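# Get the screw tin out from behind the bottles

### The arm

A 7-joint arm with a two-finger parallel gripper is mounted at the origin on the work surface. World frame = base frame: x ahead of the robot, y to its left, z up, the work surface at z = 0. Lengths are in mm, angles in degrees, forces in N, time in s.
With the tool pointing down it reaches from about 400 to 875 mm from the base axis. Payload 6.5 kg.
Tool frame: the origin (TCP) lies on the centre line of the jaws, within the pads' length; the fingertips stand 19 mm ahead of it and the grasp point (between the pads) is the TCP; z points along the fingers, y is the line along which they close (so a half turn about z gives the same grasp; the last joint's range is limited). The gripper opens to 85 mm and grips with 20 to 120 N. Pads are 22 mm wide; open, the fingers measure 114 mm over their backs; the gripper's body (76 mm by 85 mm) begins 54 mm behind the grasp point. The pads swing forward as they close: fully open they stand 13 mm farther back than shut.
Start: joints at [63.701, 30.733, -0.252, 88.115, 0.149, 61.152, -4.079], TCP at [248.8, -600.49, 250.29] pointing down, gripper open.
Joint ranges: [-154.64, 154.64], [-21.42, 123.67], [-72.66, 72.17], [13.99, 137.28], [-74.86, 254.86], [10.95, 109.41], [-158.01, 158.01]. Speed limits (degrees/s): [136.94, 136.94, 180, 180, 180, 180, 180].

### API

Orientations are given as [roll, pitch, yaw] about the fixed x, y, z axes, in that order (R = Rz(yaw) Ry(pitch) Rx(roll)).
In Python, from station import env, vision, workorder, finder gives the robot as it stands.
- The arm moves only by the tool carry_out, never from a script. Its arguments are lists of equal length, an entry for each row: "fingers": the finger opening in mm, from 0 to 85.4; "delta_pos": the shift along the tool's x, y, z in units of 40 mm (1.0 is 40 mm), a list of three; "rot": the turn, a rotation vector about the tool's x, y, z in units of 6 degrees (1.0 is 6 degrees), a list of three. In form: {"fingers": [fingers, ...], "delta_pos": [[tx, ty, tz], ...], "rot": [[wx, wy, wz], ...]}. A call has 1 to 12 rows; each row is the pose to reach, as a shift and turn from the pose commanded when the call began, along the tool's axes at that moment; what a row does not reach only later rows make up. A row lasts 1/8 s, in which the tool goes at most 62.5 mm and 10.7 degrees, less where a joint would pass 70% of its speed; a pose out of reach is approached as far as the arm can. A call with a gripper value outside its range is refused whole. The fingers move at their own pace and stop on an object; "grip_force" is the grip in N (left out, the last holds). Time passes only in rows, so rows that repeat a pose let the fingers close. It gives the time, the measured TCP pose, the force, the opening and the grip force at its end, in the units of the state.
- env.sense(): the state, without advancing time (a new reading comes with each control period).
- vision.capture(name): name is "scene" or "top" or "wrist"; returns (picture, depth): 384x512x3 uint8, red, green, blue; 384x512 float32, mm along the optical axis (not along the pixel's ray), 0 where there is no reading.
- vision.calibration(name): a dict with "fx", "fy", "cx", "cy" (pixels), "dist" ([k1, k2, p1, p2, k3] as OpenCV has them; the pictures are not rectified), "R" (3x3) and "t" (3): a world point X has camera coordinates R X + t. Camera axes: x right, y down, z forward; pixel columns grow to the right and rows downward; lengths in mm; the calibration is good to about 2 mm. A picture is of the moment at which its call begins: read the wrist's pose just before it. calibration takes no time and is no camera call; for the wrist camera it gives the pose at the moment of the call.
- workorder.hand_in(): hands the job in; it is judged then, once.
Trained networks look in the newest picture that a camera, given by its name, has taken for a name from the list of things; names that differ only in an ending like _2 or _b are one class to them, and where a whole thing is asked for, a point or a joint stands for the part that bears it (a point fixed in the world has none). Each returns a list of dicts, best first, with "p" (0 to 1); they miss things now and then, are a little off and sometimes report something else, mostly with a low value. They report only what shows in the picture. A call takes as long as a camera call.
- finder.masks_of(target, camera): "pixels" (384x512 bool, what is visible of it) and "rect" ([left, top, right, bottom] in pixels, round what is visible of it).
The state is a dict: "time_s": time; "joints": joint angles; "dq": joint speeds; "joint_torque": joint torques, N m; "tcp_pos": TCP position; "tool_rot": TCP orientation; "ft_force": force on the tool from outside, world axes, zero at the start; "ft_torque": the same for the moment, N m; "width": finger opening in mm; "finger_force": force on a finger pad.
Only numpy, scipy, OpenCV 4.12 (cv2) and the standard library are available. Lean on these libraries where they do the work, as an engineer would, in place of code of your own. Each camera call takes 0.05 s, during which the arm holds its last target. There are 200 camera calls.

### The job

At the phone repair bench, clear the three bottles (blue, yellow, and white with a red cap) out of the rack and stand them on the black parking mat, leaving the brass-lidded screw tin where it is until all three stand there. Then fetch the tin from behind them and set it on the green-rimmed white spot on the light-blue repair mat, and put every bottle back in the rack, standing centred on the coaster of its own colour (white bottle with the red cap on red). Keep bottles and tin upright throughout and leave the circuit board in its holder on the repair mat undisturbed.

Things in the scene. Friction and masses are not known exactly. Their poses are not given: they have to be found in the camera images.
- red_bottle: White bottle with a red band and a red nozzle cap. Upright, round, 122 mm tall overall; its plain straight body is 44 mm in diameter from the foot up to 98 mm, narrower above. About 0.1 to 0.25 kg. Origin: centre of its underside; z up along the bottle; its yaw means nothing. At the start it stands on the red coaster.
- blue_bottle: Blue jar-like bottle with a paper label and a broad blue screw cap (42 mm wide). Upright, round, 114 mm tall overall; its plain straight body is 46 mm in diameter from the foot up to 94 mm, narrower above. About 0.1 to 0.25 kg. Origin: centre of its underside; z up along the bottle; its yaw means nothing. At the start it stands on the blue coaster.
- yellow_bottle: Yellow bottle with a paper label and a steel pump top. Upright, round, 118 mm tall overall; its plain straight body is 45 mm in diameter from the foot up to 92 mm, narrower above. About 0.1 to 0.25 kg. Origin: centre of its underside; z up along the bottle; its yaw means nothing. At the start it stands on the yellow coaster.
- red_coaster: Flat round red coaster, 62 mm in diameter, 3 mm thick, fixed on the floor of the black bottle rack. Origin: centre of its underside; its top is 3 mm above that (9 mm above the table). The three coasters stand in a straight row, roughly along world y, 80 mm apart, in any colour order.
- blue_coaster: Flat round blue coaster, 62 mm in diameter, 3 mm thick, fixed on the floor of the black bottle rack. Origin: centre of its underside; its top is 3 mm above that (9 mm above the table). The rack is a fixed tray, 280 mm wide along the row and 180 mm deep, open in front; yawed by up to 0.12 rad; its end walls are 22 mm high, 134 mm from the row's middle.
- yellow_coaster: Flat round yellow coaster, 62 mm in diameter, 3 mm thick, fixed on the floor of the black bottle rack. Origin: centre of its underside; its top is 3 mm above that (9 mm above the table). The rack's back wall is 40 mm high, its inner face 114 mm behind the row's centre line (62 mm behind the tin's centre).
- tin: Low round steel screw tin with a fixed brass lid, copper-coloured disc on top; 49 mm in diameter, 27 mm tall, about 0.08 kg. Origin: centre of its underside. It stands on the rack's floor (6 mm above the table), its centre 52 mm behind the coaster row's centre line (away from the robot), within 45 mm of the row's middle. The bottles leave no room for the gripper's body until they are gone.
- spot: Round green plate with a white face, 62 mm in diameter and 3 mm thick, fixed on the light-blue repair mat: the tin's destination. Origin: centre of its underside (4 mm above the table), so its top is 3 mm above the origin. The repair mat is 270 x 175 x 4 mm and lies to the left or right of the rack.
- parking_mat: Black rubber mat with a thin grey border line, fixed, 300 mm long (its x axis, roughly away from the robot) by 130 mm wide (its y axis), 4 mm thick, left or right of the rack, across from the repair mat. Origin: centre of its underside. A low white solder reel (42 mm in diameter, 22 mm tall) stands on it about 115 mm from the centre towards the +x end; the rest is empty.
- board_jig: Circuit board in an aluminium holder, 62 x 104 mm (its x and y axes) and 16 mm tall with a small screw knob on one end (+y, reaching 63 mm from the origin), loose on the repair mat, its centre at least 120 mm from the spot's. Origin: centre of its underside. It must not be disturbed.

How it is judged (in metres and radians):
On the way, in this order (a step that is already met when the one before it is completed fails the run):
1. all three bottles stand upright and released on the parking mat, the tin still in its place in the rack (x of red_bottle in the frame of parking_mat between -0.145 and 0.145 m and y of red_bottle in the frame of parking_mat between -0.06 and 0.06 m and z of each of red_bottle, blue_bottle, yellow_bottle in the frame of parking_mat below 0.009 m and angle between each of red_bottle, blue_bottle, yellow_bottle's own z axis and vertical below 0.1 rad and linear speed of each of red_bottle, blue_bottle, yellow_bottle below 0.03 m/s and contact force between the fingers and red_bottle below 0.2 N and x of blue_bottle in the frame of parking_mat between -0.145 and 0.145 m and y of blue_bottle in the frame of parking_mat between -0.06 and 0.06 m and contact force between the fingers and blue_bottle below 0.2 N and x of yellow_bottle in the frame of parking_mat between -0.145 and 0.145 m and y of yellow_bottle in the frame of parking_mat between -0.06 and 0.06 m and contact force between the fingers and yellow_bottle below 0.2 N and distance of tin from where it was at the start of the episode below 0.03 m), for 0.2 s.
2. the tin stands released on the white spot (horizontal distance between tin and spot below 0.012 m and z of tin in the frame of spot between 0 and 0.007 m and angle between tin's own z axis and vertical below 0.1 rad and linear speed of tin below 0.02 m/s and contact force between the fingers and tin below 0.2 N), for 0.2 s.
At the end, for the whole second after the job is handed in: The tin stands upright on the spot and each bottle upright on the coaster of its own colour, each within 12 mm of the centre, released and at rest (all of step 2 and horizontal distance between red_bottle and red_coaster below 0.012 m and z of red_bottle in the frame of red_coaster between 0 and 0.007 m and angle between each of red_bottle, blue_bottle, yellow_bottle's own z axis and vertical below 0.1 rad and linear speed of each of red_bottle, blue_bottle, yellow_bottle below 0.02 m/s and contact force between the fingers and red_bottle below 0.2 N and horizontal distance between blue_bottle and blue_coaster below 0.012 m and z of blue_bottle in the frame of blue_coaster between 0 and 0.007 m and contact force between the fingers and blue_bottle below 0.2 N and horizontal distance between yellow_bottle and yellow_coaster below 0.012 m and z of yellow_bottle in the frame of yellow_coaster between 0 and 0.007 m and contact force between the fingers and yellow_bottle below 0.2 N); the robot touches nothing.
It fails at once if a bottle or the tin is tipped (more than about 35 degrees) (angle between any of red_bottle, blue_bottle, yellow_bottle, tin's own z axis and vertical above 0.6 rad).
It fails at once if the circuit board holder is shifted by more than 20 mm (distance of board_jig from where it was at the start of the episode above 0.02 m).
It also fails if it takes over 134 s, if anything falls off the work surface, if the arm or the gripper's body presses on something with over 40 N, if the wrist force passes 120 N, or if a joint passes its speed limit or range.

## Working session

There is one attempt and no reset: what is moved stays moved. The work goes in short steps, Python scripts to look and compute and a tool call to move; the robot and the scene stay as the last step left them, time stands still between calls to the robot, and variables do not carry over. Pictures are saved under pics/ and viewed, at most 14 in all, crops included, and the job is handed in when it is done.

Besides the shell and the picture viewer there is one more tool, called after "Emit:" by a JSON object that holds its "method" and its "body". carry_out: Moves the arm, as the interface text tells. Its arguments: {"type":"object","properties":{"fingers":{"type":"array","items":{"type":"number"}},"delta_pos":{"type":"array","items":{"type":"array","items":{"type":"number"}}},"rot":{"type":"array","items":{"type":"array","items":{"type":"number"}}},"grip_force":{"type":"number"}},"required":["fingers","delta_pos","rot"]}

```bash
ls; mkdir -p pics
cat > h.py <<'E'
import numpy as np, cv2
from station import env, vision, workorder, finder
from scipy.spatial.transform import Rotation as Ro
def cap(n,f=None):
    im,d=vision.capture(n)
    if f: cv2.imwrite('pics/'+f,im[:,:,::-1])
    return im,d
def world(n,d,mask,cal=None):
    c=cal or vision.calibration(n)
    v,u=np.nonzero(mask&(d>0))
    K=np.array([[c['fx'],0,c['cx']],[0,c['fy'],c['cy']],[0,0,1]])
    p=cv2.undistortPoints(np.stack([u,v],1).astype(float).reshape(-1,1,2),K,np.array(c['dist'])).reshape(-1,2)
    z=d[v,u].astype(float)
    P=np.c_[p*z[:,None],z]
    return (P-np.array(c['t']))@np.array(c['R'])
E
python3 - <<'E'
from h import *
s=env.sense();print(s['time_s'],s['tcp_pos'],s['tool_rot'],s['width'])
a,d=cap('top','top1.png');
for t in ['red_bottle','blue_bottle','yellow_bottle','tin','spot','parking_mat','board_jig','red_coaster','blue_coaster','yellow_coaster']:
    m=finder.masks_of(t,'top')
    for r in m[:2]:
        P=world('top',d,r['pixels'])
        print(t,round(r['p'],2),r['rect'],len(P), np.median(P,0).round(1) if len(P) else '', ((np.percentile(P,2,axis=0)+np.percentile(P,98,axis=0))/2).round(1) if len(P) else '',np.percentile(P[:,2],[2,98]).round() if len(P) else '')
b,_=cap('scene','scene1.png')
c=vision.calibration('top');print(c)
E
```

```text
pics
0.0 [ 248.54651246 -599.93329634  249.37382076] [-1.79895767e+02  8.00840998e-03  2.25091014e+01] 85.4938352894382
red_bottle 0.67 [222.2, 199.1, 243.7, 224.0] 388 [487.4  55.5 113.6] [491.2  57.6  67.7] [ 10. 125.]
red_bottle 0.4 [291.9, 194.3, 314.8, 219.1] 440 [499.2 -97.9 121.3] [502.9 -99.3  67.8] [  9. 127.]
blue_bottle 0.67 [290.1, 192.3, 313.7, 216.6] 422 [499.4 -97.8 121.5] [503.  -98.7  72.7] [ 18. 127.]
yellow_bottle 0.8 [255.3, 196.0, 279.1, 219.2] 384 [493.5 -17.5 106.5] [498.  -17.5  70.9] [ 12. 129.]
tin 0.74 [244.0, 178.5, 265.1, 203.7] 343 [544.7  17.8  33.3] [546.5  17.7  22.7] [ 8. 38.]
tin 0.38 [259.3, 196.3, 276.7, 220.9] 333 [493.4 -17.6 117.3] [496.8 -18.6  87. ] [ 45. 130.]
spot 0.94 [125.5, 160.1, 152.6, 186.6] 502 [594.4 300.1   7.6] [594.4 300.2   7.1] [ 2. 12.]
parking_mat 0.93 [347.9, 135.9, 400.5, 260.5] 6320 [ 523.8 -277.7    4.4] [ 533.7 -276.1    4.3] [-0.  9.]
board_jig 0.92 [113.5, 216.6, 159.3, 249.0] 1093 [451.4 293.1  19. ] [452.4 292.6  16.7] [ 9. 25.]
red_coaster 0.74 [222.7, 207.9, 244.6, 229.6] 107 [472.9  64.3   9.3] [479.   60.7   9.3] [ 5. 14.]
red_coaster 0.45 [346.1, 136.1, 400.1, 260.3] 6503 [ 525.7 -277.8    4.3] [ 534.4 -276.6    4.2] [-1.  9.]
blue_coaster 0.7 [288.7, 197.3, 311.1, 224.0] 165 [489.6 -82.8   8.8] [501.3 -97.8   8.8] [ 4. 13.]
yellow_coaster 0.54 [253.7, 207.6, 280.1, 225.7] 177 [482.4 -17.3   9.3] [487.4 -18.6  32.6] [ 4. 61.]
{'fx': 489.8742032649191, 'fy': 489.8742032649191, 'cx': 258.5466151487063, 'cy': 195.50482775628782, 'dist': array([-0.03834031,  0.        ,  0.        ,  0.        ,  0.        ]), 'R': array([[-0.00148234, -0.99983749, -0.01796651],
       [-0.98943071,  0.00407157, -0.1449493 ],
       [ 0.1449989 ,  0.01756175, -0.98927595]]), 't': array([   3.79777448,  532.79668793, 1114.52255894])}
```

View pics/top1.png

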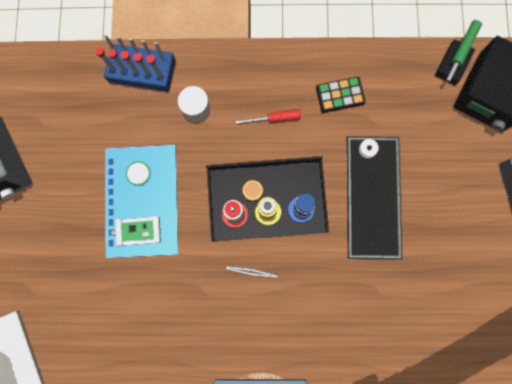

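View pics/scene1.png

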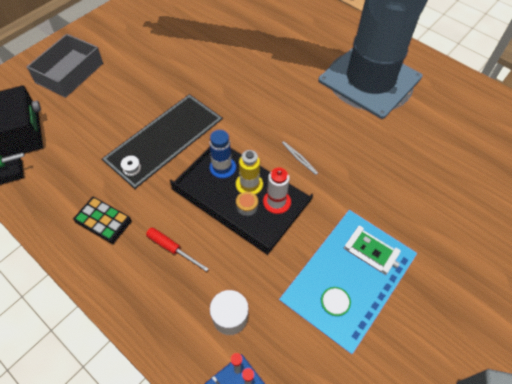

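The top view shows the red, yellow and blue bottles at (234,211), (267,210) and (303,208). The tin is at (253,190), the spot at (138,174) and the reel at (369,148) on the mat, which is centred near (374,198). Next I'll refine the positions.

```bash
cat >> h.py <<'E'
from scipy.optimize import least_squares
def circ(xy,r):
    # outer-edge fit: hull points to known radius
    h=cv2.convexHull(xy.astype(np.float32)).reshape(-1,2)
    f=least_squares(lambda c:np.hypot(*(h-c).T)-r,h.mean(0),loss='soft_l1',f_scale=1.5)
    return f.x.round(1),round(float(np.abs(f.fun).mean()),1)
def hsv(a): return [x.astype(int) for x in cv2.split(cv2.cvtColor(a,cv2.COLOR_RGB2HSV))]
E
cat > meas.py <<'E'
from h import *
a,d=cap('top')
c=vision.calibration('top')
W=np.zeros(d.shape+(3,));m=d>0;W[m]=world('top',d,m,c)
H,S,V=hsv(a);x,y,z=W[...,0],W[...,1],W[...,2]
col={'red':(H<8)|(H>172),'yellow':(H>20)&(H<35),'blue':(H>100)&(H<130)}
reg=(x>400)&(x<640)&(y>-150)&(y<120)&m
for k,q in col.items():
    g=reg&q&(S>120)&(V>70)
    co=g&(z>3)&(z<15)
    if co.sum()>20: print(k,'coaster',co.sum(),circ(W[co][:,:2],31))
    bp=m&(z>60)&q&(S>120)&(V>60);print(k,'high pts',np.median(W[bp],0).round(1),len(W[bp]))
hi=m&(z>100)&(x>350)&(y>-400)&(y<400)
n,L=cv2.connectedComponents(hi.astype(np.uint8))
for i in range(1,n):
    if (L==i).sum()>60: 
        P=W[L==i]; print('top comp',len(P),P.mean(0).round(1),((P.min(0)+P.max(0))/2).round(1))
for t,r in [('tin',24.5),('spot',31),('parking_mat',0),('board_jig',0)]:
    for q in finder.masks_of(t,'top')[:1]:
        P=W[q['pixels']&m]
        if t=='tin': P=P[P[:,2]>27]
        if r: print(t,q['p'],circ(P[:,:2],r),P[:,2].mean())
        else: print(t,cv2.minAreaRect(P[:,:2].astype(np.float32)))
rk=reg&(V<60)&(z>2)&(z<45)
k=cv2.morphologyEx(rk.astype(np.uint8),cv2.MORPH_OPEN,np.ones((3,3)))>0
print('rack',cv2.minAreaRect(W[k][:,:2].astype(np.float32)))
E
python3 meas.py
```

```text
red coaster 171 (array([492. ,  60.4]), 0.5)
red high pts [832.4 269.1 141.7] 462
yellow coaster 89 (array([499.3, -18.6]), 1.4)
yellow high pts [484.3 -17.4  99.4] 89
blue coaster 164 (array([504.3, -99. ]), 0.6)
blue high pts [ 505.4 -100.2  123.4] 260
top comp 104 [848.7 360.8 133.3] [850.5 362.6 124. ]
top comp 103 [843.1 330.8 133.7] [845.6 332.6 125. ]
top comp 100 [837.9 301.3 133.2] [839.6 302.5 123.6]
top comp 98 [832.5 271.5 134.2] [834.5 272.7 124.5]
top comp 92 [827.  241.8 135.7] [828.8 242.7 125.6]
top comp 335 [503.4 -99.7 120.9] [ 504.6 -101.6  114.5]
top comp 261 [498.  -17.9 116. ] [498.9 -17.5 115.4]
top comp 306 [491.3  57.9 114.6] [492.2  58.8 116.8]
tin 0.64 (array([547.2,  17.9]), 0.6) 33.194873722131796
spot 0.6 (array([594.7, 300.4]), 0.6) 7.480586456742793
parking_mat ((506.55572509765625, -18.65160369873047), (50.61723327636719, 60.22010803222656), 89.85221099853516)
board_jig ((453.0180969238281, 296.20751953125), (62.62046432495117, 110.86802673339844), 3.4716615676879883)
rack ((611.7388916015625, -16.778350830078125), (269.78558349609375, 43.19296646118164), 85.28250122070312)
```

Emit:
{"method": "carry_out", "body": {"fingers": [85,85,85,85,85,85,85,85], "delta_pos": [[0,0,0],[0,0,0],[0,0,0],[0,0,0],[0,0,0],[0,0,0],[0,0,0],[0,0,0]], "rot": [[0,0,-1.7],[0,0,-3.4],[0,0,-5.1],[0,0,-6.8],[0,0,-8.5],[0,0,-10.2],[0,0,-11.25],[0,0,-11.25]]}}

```text
time_s: 1.85
tcp_pos: [248.6, -600.5, 250.2]
tool_rot: [180.0, -0.0, 89.9]
ft_force: [0.5, 0.8, -0.7]
width: 84.5
finger_force: 0.0
```

Emit:
{"method": "carry_out", "body": {"fingers": [75,75,75,75,75,75,75,75,75,75,75,75], "delta_pos": [[1.25,0.64,0.1],[2.5,1.28,0.2],[3.75,1.92,0.3],[5,2.56,0.4],[6.25,3.2,0.5],[7.5,3.84,0.6],[8.75,4.48,0.7],[10,5.12,0.8],[11.25,5.8,0.9],[12.5,6.4,1],[12.5,6.4,1],[12.5,6.4,1]], "rot": [[0,0,0],[0,0,0],[0,0,0],[0,0,0],[0,0,0],[0,0,0],[0,0,0],[0,0,0],[0,0,0],[0,0,0],[0,0,0],[0,0,0]], "grip_force": 40}}

```text
time_s: 3.35
tcp_pos: [504.5, -101.0, 210.2]
tool_rot: [-180.0, 0.0, 89.9]
ft_force: [-1.1, -0.9, -0.2]
width: 75.0
finger_force: 0.0
```

Run:
```python
from h import *
s=env.sense();print(s['tcp_pos'],s['time_s'])
c=vision.calibration('wrist');a,d=cap('wrist','w1.png')
m=d>0;P=world('wrist',d,m,c);W=np.zeros(d.shape+(3,));W[m]=P
H,S,V=hsv(a);z=W[...,2]
for k,q in {'blue':(H>100)&(H<130),'yellow':(H>20)&(H<35),'red':(H<8)|(H>172)}.items():
    for nm,g in [('high',z>100),('coaster',(z>3)&(z<15))]:
        g=g&m&q&(S>120)&(V>60)
        if g.sum()>60: print(k,nm,g.sum(),W[g].mean(0).round(1),W[g].min(0).round(),W[g].max(0).round(),circ(W[g][:,:2],31 if nm=='coaster' else 21))
```

```text
[ 504.50300244 -100.98109645  210.21335267] 3.35
blue high 2382 [505.4 -99.5 121.4] [ 483. -122.  100.] [527. -80. 125.] (array([ 505.4, -100.5]), 0.6)
blue coaster 692 [500.5 -86.    8.6] [ 473. -115.    4.] [535. -70.  15.] (array([ 504.2, -100.6]), 0.2)
yellow high 175 [497.4 -18.8 100.6] [478. -41. 100.] [521.   2. 102.] (array([499.4, -19.5]), 0.6)
red coaster 698 [568.8   9.3   9.6] [ 461. -101.    4.] [731.  66.  15.] (array([498.9,  43.9]), 71.9)
```

View pics/w1.png

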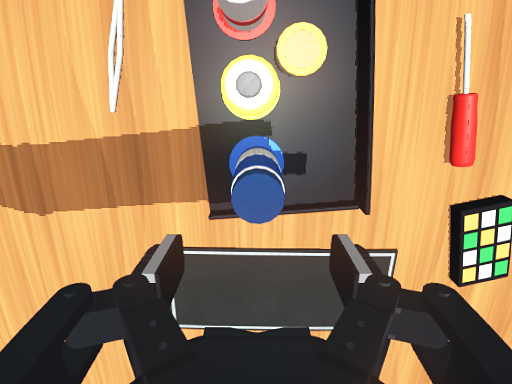

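The wrist view agrees with the top view to about 1 mm: the blue cap is at (258,200), with yellow and the tin above it in the picture. Grasping blue now.

Emit:
{"method": "carry_out", "body": {"fingers": [75,75,75,75,75,35,35,35,35,35,35,35], "delta_pos": [[0.02,0.02,0.8],[0.02,0.02,1.6],[0.02,0.02,2.4],[0.02,0.02,3.2],[0.02,0.02,3.2],[0.02,0.02,3.2],[0.02,0.02,3.2],[0.02,0.02,3.2],[0.02,0.02,3.2],[0.02,0.02,3.0],[0.02,0.02,2.5],[0.02,0.02,1.7]], "rot": [[0,0,0],[0,0,0],[0,0,0],[0,0,0],[0,0,0],[0,0,0],[0,0,0],[0,0,0],[0,0,0],[0,0,0],[0,0,0],[0,0,0]], "grip_force": 40}}

```text
time_s: 4.9
tcp_pos: [504.8, -99.5, 142.8]
tool_rot: [-179.9, -0.0, 90.0]
ft_force: [0.9, 0.3, -1.8]
width: 45.4
finger_force: 41.2
```

Emit:
{"method": "carry_out", "body": {"fingers": [35,35,35,35,35,35,35,35,35,35,35,35], "delta_pos": [[-0.3,0.1,0],[-1.0,0.4,0],[-1.8,0.8,0],[-2.6,1.2,0],[-3.4,1.6,0],[-4.1,1.85,0],[-4.4,1.98,0.1],[-4.4,1.98,0.6],[-4.4,1.98,1.1],[-4.4,1.98,1.4],[-4.4,1.98,1.55],[-4.4,1.98,1.62]], "rot": [[0,0,0],[0,0,0],[0,0,0],[0,0,0],[0,0,0],[0,0,0],[0,0,0],[0,0,0],[0,0,0],[0,0,0],[0,0,0],[0,0,0]]}}

```text
time_s: 6.4
tcp_pos: [584.3, -274.9, 78.8]
tool_rot: [-179.9, -0.0, 90.0]
ft_force: [-11.2, 3.8, 26.3]
width: 45.4
finger_force: 43.8
```

Emit:
{"method": "carry_out", "body": {"fingers": [35,60,70,75,75,75,75,75,75,75], "delta_pos": [[0,0,0],[0,0,0],[0,0,0],[0,0,0],[0,0,0],[0,0,-0.5],[0,0,-1.3],[0,0,-2.1],[0,0,-2.9],[0,0,-3.2]], "rot": [[0,0,0],[0,0,0],[0,0,0],[0,0,0],[0,0,0],[0,0,0],[0,0,0],[0,0,0],[0,0,0],[0,0,0]]}}

```text
time_s: 7.65
tcp_pos: [586.1, -276.0, 208.9]
tool_rot: [179.8, 0.1, 90.0]
ft_force: [0.5, 0.3, 0.3]
width: 74.9
finger_force: 0.0
```

Emit:
{"method": "carry_out", "body": {"fingers": [75,75,75,75,75,75,75,75,75,75,75,75], "delta_pos": [[1,-0.33,0],[2.2,-0.73,0],[3.4,-1.1,0],[4.6,-1.5,0],[5.8,-1.9,0],[6.4,-2.12,0],[6.4,-2.12,0.2],[6.4,-2.12,1.0],[6.4,-2.12,1.8],[6.4,-2.12,2.6],[6.4,-2.12,3.08],[6.4,-2.12,3.08]], "rot": [[0,0,0],[0,0,0],[0,0,0],[0,0,0],[0,0,0],[0,0,0],[0,0,0],[0,0,0],[0,0,0],[0,0,0],[0,0,0],[0,0,0]]}}

```text
time_s: 9.15
tcp_pos: [498.8, -21.0, 80.6]
tool_rot: [-179.8, 0.0, 89.9]
ft_force: [-1.2, 0.0, 0.4]
width: 75.1
finger_force: 0.0
```

Emit:
{"method": "carry_out", "body": {"fingers": [35,35,35,35,35,35,35,35], "delta_pos": [[0,0,0],[0,0,0],[0,0,0],[0,0,0],[0,0,-0.2],[0,0,-0.7],[0,0,-1.3],[0,0,-1.5]], "rot": [[0,0,0],[0,0,0],[0,0,0],[0,0,0],[0,0,0],[0,0,0],[0,0,0],[0,0,0]]}}

```text
time_s: 10.15
tcp_pos: [500.7, -19.6, 143.7]
tool_rot: [179.9, 0.0, 90.0]
ft_force: [0.2, 0.3, -2.9]
width: 44.4
finger_force: 41.1
```

Emit:
{"method": "carry_out", "body": {"fingers": [35,35,35,35,35,35,35,35,35,35,35,35], "delta_pos": [[-0.4,0.01,0],[-1.4,0.03,0],[-2.6,0.05,0],[-3.8,0.07,0],[-5.0,0.09,0],[-6.0,0.11,0],[-6.4,0.11,0.1],[-6.4,0.11,0.6],[-6.4,0.11,1.1],[-6.4,0.11,1.4],[-6.4,0.11,1.52],[-6.4,0.11,1.58]], "rot": [[0,0,0],[0,0,0],[0,0,0],[0,0,0],[0,0,0],[0,0,0],[0,0,0],[0,0,0],[0,0,0],[0,0,0],[0,0,0],[0,0,0]]}}

```text
time_s: 11.65
tcp_pos: [504.7, -275.2, 79.0]
tool_rot: [180.0, -0.0, 90.1]
ft_force: [0.5, 0.1, -2.2]
width: 44.4
finger_force: 41.1
```

Emit:
{"method": "carry_out", "body": {"fingers": [35,60,68,68,68,68,68,68,68,68], "delta_pos": [[0,0,0],[0,0,0],[0,0,0],[0,0,0],[0,0,0],[0,0,-0.5],[0,0,-1.3],[0,0,-2.1],[0,0,-2.9],[0,0,-3.2]], "rot": [[0,0,0],[0,0,0],[0,0,0],[0,0,0],[0,0,0],[0,0,0],[0,0,0],[0,0,0],[0,0,0],[0,0,0]]}}

```text
time_s: 12.9
tcp_pos: [505.6, -276.1, 210.1]
tool_rot: [179.8, 0.1, 90.0]
ft_force: [-0.2, -0.1, -0.2]
width: 67.7
finger_force: 0.0
```

Emit:
{"method": "carry_out", "body": {"fingers": [75,75,75,75,75,75,75,75,75,75,75], "delta_pos": [[1,-0.03,0],[2.4,-0.1,0],[3.8,-0.15,0],[5.2,-0.2,0],[6.6,-0.25,0],[8.0,-0.3,0],[8.4,-0.3,0],[8.4,-0.3,0],[8.4,-0.3,0],[8.4,-0.3,0],[8.4,-0.3,0]], "rot": [[0,0,0],[0,0,0],[0,0,0],[0,0,0],[0,0,0],[0,0,0],[0,0,0],[0,0,0],[0,0,0],[0,0,0],[0,0,0]]}}

```text
time_s: 14.28
tcp_pos: [492.4, 59.2, 207.0]
tool_rot: [-180.0, 0.0, 89.9]
ft_force: [0.8, 0.4, 0.0]
width: 74.8
finger_force: 0.0
```

```bash
python3 meas.py | grep -v 'top comp .*\[8'
python3 - <<'E'
from h import *
s=env.sense();print(s['tcp_pos'],s['time_s']);cap('scene','s2.png')
E
```

```text
red high pts [840.3 304.5 143.8] 305
yellow coaster 22 (array([496.1, -17.3]), 4.3)
yellow high pts [ 493.3 -258.7   94.1] 144
blue coaster 505 (array([504.2, -99.1]), 0.8)
blue high pts [ 581. -273.  118.] 308
top comp 11287 [427.1  25.2 633.6] [448.9  29.8 621.8]
top comp 326 [ 581.3 -274.1  116.5] [ 582.5 -274.7  111.8]
top comp 194 [ 502.9 -273.   116. ] [ 503.2 -273.5  112.7]
tin 0.51 (array([546.3,  18.8]), 1.9) 33.54849957144561
parking_mat ((535.0159301757812, -276.29278564453125), (133.38279724121094, 302.5864562988281), 89.26129150390625)
board_jig ((453.0821228027344, 295.71337890625), (64.08058166503906, 113.05477905273438), 4.914668560028076)
rack ((614.1375122070312, -62.50099182128906), (185.5764617919922, 46.48815155029297), 79.80162811279297)
[492.33641346  60.19472293 207.09065711] 14.525
```

View pics/s2.png

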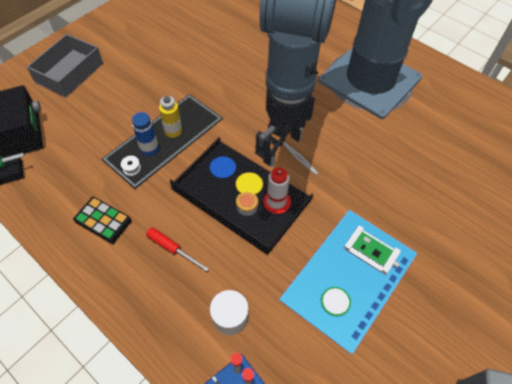

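The scene view shows blue (144,130) and yellow (170,117) standing upright on the mat, with red (278,190) still in the rack. Taking red next.

Emit:
{"method": "carry_out", "body": {"fingers": [75,75,75,75,75,35,35,35,35,35,35,35], "delta_pos": [[0,0,0.8],[0,0,1.6],[0,0,2.4],[0,0,3.07],[0,0,3.07],[0,0,3.07],[0,0,3.07],[0,0,3.07],[0,0,3.07],[0,0,2.8],[0,0,2.2],[0,0,1.57]], "rot": [[0,0,0],[0,0,0],[0,0,0],[0,0,0],[0,0,0],[0,0,0],[0,0,0],[0,0,0],[0,0,0],[0,0,0],[0,0,0],[0,0,0]]}}

```text
time_s: 16.08
tcp_pos: [492.1, 60.2, 145.4]
tool_rot: [-180.0, 0.0, 90.0]
ft_force: [0.9, -0.5, -1.8]
width: 43.3
finger_force: 40.9
```

Emit:
{"method": "carry_out", "body": {"fingers": [35,35,35,35,35,35,35,35,35,35,35,35], "delta_pos": [[-0.4,-0.08,0],[-1.6,-0.3,0],[-3.0,-0.6,0],[-4.4,-0.9,0],[-5.8,-1.2,0],[-7.2,-1.5,0],[-8.2,-1.7,0],[-8.4,-1.7,0.5],[-8.4,-1.7,1.0],[-8.4,-1.7,1.4],[-8.4,-1.7,1.53],[-8.4,-1.7,1.58]], "rot": [[0,0,0],[0,0,0],[0,0,0],[0,0,0],[0,0,0],[0,0,0],[0,0,0],[0,0,0],[0,0,0],[0,0,0],[0,0,0],[0,0,0]]}}

```text
time_s: 17.58
tcp_pos: [424.3, -275.6, 80.9]
tool_rot: [-180.0, -0.0, 90.0]
ft_force: [-0.6, -0.6, -0.6]
width: 42.8
finger_force: 40.9
```

Emit:
{"method": "carry_out", "body": {"fingers": [35,60,68,68,68,68,68,68,68,68], "delta_pos": [[0,0,0],[0,0,0],[0,0,0],[0,0,0],[0,0,0],[0,0,-0.5],[0,0,-1.3],[0,0,-2.1],[0,0,-2.9],[0,0,-3.2]], "rot": [[0,0,0],[0,0,0],[0,0,0],[0,0,0],[0,0,0],[0,0,0],[0,0,0],[0,0,0],[0,0,0],[0,0,0]]}}

```text
time_s: 18.82
tcp_pos: [425.1, -276.1, 210.7]
tool_rot: [179.9, 0.1, 90.0]
ft_force: [0.3, -0.3, -0.5]
width: 68.1
finger_force: 0.0
```

```bash
sed -i "s/cap('top')/cap('top','t3.png')/" meas.py; python3 meas.py | grep -v 'top comp .*\[8'
python3 - <<'E'
from h import *
s=env.sense();print(s['tcp_pos'],s['time_s'])
E
```

```text
red coaster 523 (array([492.2,  60.6]), 0.4)
red high pts [831.6 267.3 141.7] 489
yellow coaster 25 (array([498.8, -19.1]), 1.8)
yellow high pts [ 493.  -258.2   93.8] 145
blue coaster 503 (array([504.6, -98.8]), 0.6)
blue high pts [ 580.6 -273.   118. ] 315
top comp 322 [ 581.1 -274.2  116.6] [ 581.9 -274.9  111.8]
top comp 9948 [ 407.8 -255.2  532.5] [ 421.6 -268.4  374.6]
top comp 190 [ 503.  -273.1  116.2] [ 503.3 -273.6  117.8]
tin 0.9 (array([547.6,  16.9]), 1.0) 33.29784114788226
spot 0.85 (array([594.9, 300.2]), 0.5) 7.5294668880234505
parking_mat ((536.1152954101562, -275.3861083984375), (129.91409301757812, 298.7829895019531), 88.34239959716797)
board_jig ((452.7573547363281, 295.71759033203125), (67.10810852050781, 110.9967041015625), 3.9371702671051025)
rack ((611.3279418945312, -16.90985107421875), (270.365234375, 45.04574966430664), 84.95944213867188)
[ 423.60675042 -275.33437915  207.86749997] 19.075
```

View pics/t3.png

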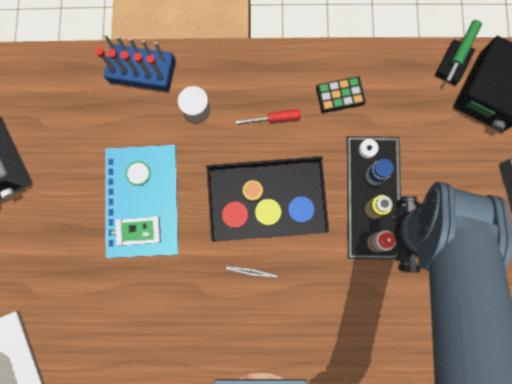

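All three bottles stand on the mat, blue at (380,172), yellow at (379,206) and red at (383,241). The tin is untouched at (253,190). Moving above the tin.

Emit:
{"method": "carry_out", "body": {"fingers": [68,68,68,68,68,68,68,68,68,68,68,68], "delta_pos": [[1,0.42,0],[2.2,0.93,0],[3.4,1.43,0],[4.6,1.94,0],[5.8,2.45,0],[7,2.95,0],[7.32,3.09,0.5],[7.32,3.09,1.2],[7.32,3.09,1.9],[7.32,3.09,2.2],[7.32,3.09,2.2],[7.32,3.09,2.2]], "rot": [[0,0,0],[0,0,0],[0,0,0],[0,0,0],[0,0,0],[0,0,0],[0,0,0],[0,0,0],[0,0,0],[0,0,0],[0,0,0],[0,0,0]]}}

```text
time_s: 20.58
tcp_pos: [548.5, 17.3, 121.8]
tool_rot: [179.9, -0.0, 90.0]
ft_force: [-0.3, 0.9, -0.2]
width: 68.1
finger_force: 0.0
```

Run:
```python
from h import *
s=env.sense();print(s['tcp_pos'],s['time_s'])
c=vision.calibration('wrist');a,d=cap('wrist','w2.png')
m=d>0;P=world('wrist',d,m,c);W=np.zeros(d.shape+(3,));W[m]=P
x,y,z=W[...,0],W[...,1],W[...,2]
H,S,V=hsv(a)
g=m&(z>27)&(z<40)&(abs(x-547)<40)&(abs(y-17)<40)&(S>60)&(V>80)
print(g.sum(),W[g].mean(0),W[g].min(0),W[g].max(0),circ(W[g][:,:2],24.5))
```

```text
[548.49569579  17.29543785 121.79623809] 20.575
2994 [547.72675495  17.9034881   32.66912533] [523.87938386  -7.23807152  27.06181042] [571.71095562  40.82874787  35.16531763] (array([547.8,  16.6]), 0.4)
```

View pics/w2.png

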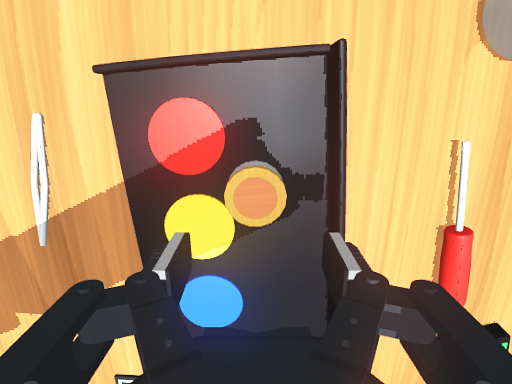

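The tin (255,195) is centred between the fingers. Descending and grasping it.

Emit:
{"method": "carry_out", "body": {"fingers": [68,68,68,68,68,68,40,40,40,40,40,40], "delta_pos": [[0,0,0.6],[0,0,1.2],[0,0,1.7],[0,0,2.05],[0,0,2.2],[0,0,2.2],[0,0,2.2],[0,0,2.2],[0,0,2.2],[0,0,2.2],[0,0,2.2],[0,0,2.2]], "rot": [[0,0,0],[0,0,0],[0,0,0],[0,0,0],[0,0,0],[0,0,0],[0,0,0],[0,0,0],[0,0,0],[0,0,0],[0,0,0],[0,0,0]]}}

```text
time_s: 22.12
tcp_pos: [548.5, 17.2, 34.0]
tool_rot: [179.9, 0.0, 90.0]
ft_force: [-0.8, -0.8, 6.7]
width: 47.4
finger_force: 40.6
```

Emit:
{"method": "carry_out", "body": {"fingers": [40,40,40,40,40,40,40,40,40,40,40,40], "delta_pos": [[0,0,-0.3],[0,0,-0.9],[0.2,0.03,-1.5],[0.9,0.15,-1.6],[1.9,0.31,-1.6],[3.0,0.49,-1.6],[4.1,0.67,-1.6],[5.2,0.85,-1.6],[6.2,1.02,-1.6],[6.9,1.13,-1.6],[7.08,1.16,-1.6],[7.08,1.16,-1.6]], "rot": [[0,0,0],[0,0,0],[0,0,0],[0,0,0],[0,0,0],[0,0,0],[0,0,0],[0,0,0],[0,0,0],[0,0,0],[0,0,0],[0,0,0]]}}

```text
time_s: 23.62
tcp_pos: [594.3, 299.5, 97.2]
tool_rot: [-180.0, 0.0, 90.0]
ft_force: [-0.2, -1.1, -1.1]
width: 47.2
finger_force: 41.3
```

Run:
```python
from h import *
s=env.sense();print(s['tcp_pos'],s['width'],s['finger_force'])
c=vision.calibration('wrist');a,d=cap('wrist','w3.png')
m=d>0;P=world('wrist',d,m,c);W=np.zeros(d.shape+(3,));W[m]=P
x,y,z=W[...,0],W[...,1],W[...,2]
H,S,V=hsv(a)
g=m&(abs(z-s['tcp_pos'][2]+1)<8)&(abs(x-594)<40)&(abs(y-300)<35)&(S>60)&(V>80)
if g.sum(): print('tin',g.sum(),W[g].mean(0),circ(W[g][:,:2],24.5))
g=m&(z<12)&(abs(x-594)<45)&(abs(y-300)<45)&(H>45)&(H<80)&(S>80)
if g.sum(): print('spot',g.sum(),circ(W[g][:,:2],31))
```

```text
[594.29679374 299.527749    97.20475758] 47.15428275523211 41.28895337227732
tin 7129 [594.48110951 301.1578924   95.70975058] (array([596.6, 299. ]), 3.1)
spot 888 (array([594.6, 298. ]), 0.2)
```

View pics/w3.png

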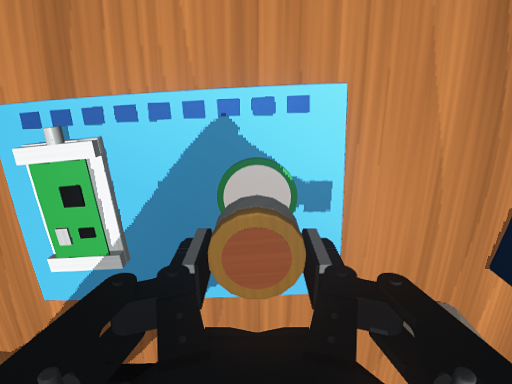

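The tin is held level above the spot (258,195), and the measured tin and spot centres agree within 2 mm. Lowering and releasing.

Emit:
{"method": "carry_out", "body": {"fingers": [40,40,40,40,40,40,55,66,66,66,66,66], "delta_pos": [[-0.02,0,0.4],[-0.02,0,0.9],[-0.02,0,1.3],[-0.02,0,1.48],[-0.02,0,1.56],[-0.02,0,1.56],[-0.02,0,1.56],[-0.02,0,1.56],[-0.02,0,1.56],[-0.02,0,1.3],[-0.02,0,0.3],[-0.02,0,-1]], "rot": [[0,0,0],[0,0,0],[0,0,0],[0,0,0],[0,0,0],[0,0,0],[0,0,0],[0,0,0],[0,0,0],[0,0,0],[0,0,0],[0,0,0]]}}

```text
time_s: 25.18
tcp_pos: [593.6, 299.2, 137.8]
tool_rot: [-179.9, 0.0, 90.0]
ft_force: [0.5, -0.2, 0.3]
width: 66.1
finger_force: 0.0
```

Emit:
{"method": "carry_out", "body": {"fingers": [68,68,68,68,68,68,68,68,68,68,68,68], "delta_pos": [[0,0,-1.5],[-1,-0.28,-1.75],[-2.3,-0.65,-1.75],[-3.6,-1.0,-1.75],[-4.9,-1.4,-1.75],[-6.2,-1.75,-1.75],[-7.5,-2.1,-1.75],[-8.8,-2.5,-1.75],[-10.1,-2.85,-1.75],[-10.1,-2.85,-1.75],[-10.1,-2.85,-1.75],[-10.1,-2.85,-1.75]], "rot": [[0,0,0],[0,0,0],[0,0,0],[0,0,0],[0,0,0],[0,0,0],[0,0,0],[0,0,0],[0,0,0],[0,0,0],[0,0,0],[0,0,0]]}}

```text
time_s: 26.68
tcp_pos: [480.9, -102.9, 207.4]
tool_rot: [180.0, -0.0, 90.2]
ft_force: [-0.1, 0.5, 0.2]
width: 67.9
finger_force: 0.0
```

```bash
python3 - <<'E'
from h import *
s=env.sense();print(s['tcp_pos'],s['time_s'])
a,d=cap('top','t4.png')
q=finder.masks_of('tin','top')[0];P=world('top',d,q['pixels'])
print(q['p'],P[:,2].max(),circ(P[P[:,2]>25][:,:2],24.5))
cap('scene','s4.png')
E
python3 meas.py | grep -v 'top comp .*\[8'
```

```text
[ 480.89351266 -102.87725878  207.44189082] 26.675
0.86 40.1208219267954 (array([593. , 300.1]), 2.0)
red coaster 528 (array([492.1,  60.6]), 0.4)
red high pts [835.5 276.2 142.8] 408
yellow coaster 23 (array([497.4, -19.1]), 1.6)
yellow high pts [ 485.1 -272.5   95.3] 40
blue coaster 159 (array([504.5, -99.4]), 2.1)
blue high pts [ 581.  -273.6  118.3] 301
top comp 10808 [ 428.  -108.3  599.7] [ 439.3 -175.5  396.1]
top comp 324 [ 581.3 -273.9  116.4] [ 582.3 -275.4  112.4]
spot 0.43 (array([594.7, 300.3]), 0.8) 7.174711532033251
parking_mat ((538.258056640625, -238.1632537841797), (212.595947265625, 302.3935852050781), 87.99649810791016)
board_jig ((452.4349060058594, 301.19757080078125), (64.41248321533203, 120.82591247558594), 5.3475871086120605)
rack ((524.6929321289062, 8.557624816894531), (176.11245727539062, 209.69590759277344), 4.35486364364624)
```

View pics/s4.png

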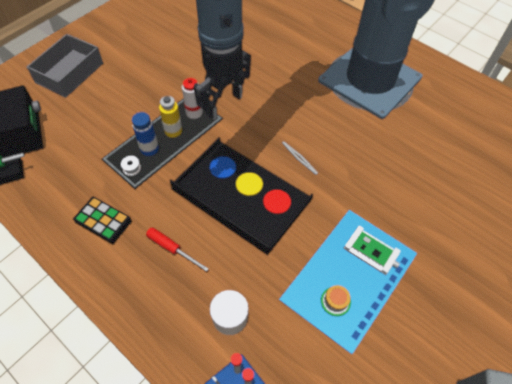

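The tin sits on the spot at (336,298), upright and within about 2 mm of the centre. The bottles go back next, starting with red.

Emit:
{"method": "carry_out", "body": {"fingers": [68,68,68,68,68,68,68,68,68,68,68,68], "delta_pos": [[-1,-0.33,0],[-2.2,-0.72,0],[-3.4,-1.1,0],[-4.32,-1.41,0],[-4.32,-1.41,0],[-4.32,-1.41,0.3],[-4.32,-1.41,1.0],[-4.32,-1.41,1.8],[-4.32,-1.41,2.5],[-4.32,-1.41,3.0],[-4.32,-1.41,3.17],[-4.32,-1.41,3.17]], "rot": [[0,0,0],[0,0,0],[0,0,0],[0,0,0],[0,0,0],[0,0,0],[0,0,0],[0,0,0],[0,0,0],[0,0,0],[0,0,0],[0,0,0]]}}

```text
time_s: 28.58
tcp_pos: [424.4, -276.1, 80.1]
tool_rot: [-180.0, -0.0, 90.1]
ft_force: [-1.1, 0.3, 1.5]
width: 68.2
finger_force: 0.3
```

Emit:
{"method": "carry_out", "body": {"fingers": [35,35,35,35,35,35,35,35], "delta_pos": [[0,0,0],[0,0,0],[0,0,0],[0,0,0],[0,0,-0.2],[0,0,-0.8],[0,0,-1.4],[0,0,-1.6]], "rot": [[0,0,0],[0,0,0],[0,0,0],[0,0,0],[0,0,0],[0,0,0],[0,0,0],[0,0,0]]}}

```text
time_s: 29.58
tcp_pos: [424.5, -277.8, 145.7]
tool_rot: [179.9, 0.1, 90.0]
ft_force: [0.4, -0.4, -1.5]
width: 43.0
finger_force: 41.0
```

Emit:
{"method": "carry_out", "body": {"fingers": [35,35,35,35,35,35,35,35,35,35,35,35], "delta_pos": [[0.4,0.08,0],[1.6,0.3,0],[3.0,0.6,0],[4.4,0.9,0],[5.8,1.2,0],[7.2,1.5,0],[8.2,1.65,0],[8.41,1.69,0],[8.41,1.69,0],[8.41,1.69,0.4],[8.41,1.69,0.8],[8.41,1.69,1.1]], "rot": [[0,0,0],[0,0,0],[0,0,0],[0,0,0],[0,0,0],[0,0,0],[0,0,0],[0,0,0],[0,0,0],[0,0,0],[0,0,0],[0,0,0]]}}

```text
time_s: 31.08
tcp_pos: [490.7, 58.1, 98.6]
tool_rot: [-179.9, 0.0, 89.9]
ft_force: [-0.0, -0.2, -1.8]
width: 43.0
finger_force: 41.0
```

Run:
```python
from h import *
s=env.sense();print(s['tcp_pos'],s['width'],s['finger_force'])
```

```text
[490.70192302  58.14742453  98.57786105] 42.962659672321585 40.98261773586273
```

Emit:
{"method": "carry_out", "body": {"fingers": [35,35,35,35,60,68,68,68,68,68,68,68], "delta_pos": [[0.03,0.02,0.15],[0.03,0.02,0.26],[0.03,0.02,0.32],[0.03,0.02,0.32],[0.03,0.02,0.32],[0.03,0.02,0.32],[0.03,0.02,0.32],[0.03,0.02,0.32],[0.03,0.02,0],[0.03,0.02,-0.9],[0.03,0.02,-1.9],[0.03,0.02,-2.7]], "rot": [[0,0,0],[0,0,0],[0,0,0],[0,0,0],[0,0,0],[0,0,0],[0,0,0],[0,0,0],[0,0,0],[0,0,0],[0,0,0],[0,0,0]]}}

```text
time_s: 32.58
tcp_pos: [492.6, 60.5, 210.7]
tool_rot: [179.9, -0.0, 90.0]
ft_force: [0.3, -0.4, -0.1]
width: 67.7
finger_force: 0.0
```

Run:
```python
from h import *
s=env.sense();print(s['tcp_pos'],s['width'],s['finger_force'])
a,d=cap('top','t5.png')
m=d>0;W=np.zeros(d.shape+(3,));W[m]=world('top',d,m);x,y,z=W[...,0],W[...,1],W[...,2]
hi=m&(z>100)&(z<135)&(x>350)&(x<650)&(y<-200)
n,L=cv2.connectedComponents(hi.astype(np.uint8))
for i in range(1,n):
    if (L==i).sum()>60: P=W[L==i];print(P.mean(0).round(1),((P.min(0)+P.max(0))/2).round(1))
```

```text
[492.5957914   60.53288936 210.67096824] 67.7059942697275 0.0
[ 581.  -274.   116.5] [ 582.3 -275.2  111.9]
[ 502.9 -272.7  116. ] [ 502.6 -273.2  114.1]
```

Emit:
{"method": "carry_out", "body": {"fingers": [68,68,68,68,68,68,68,68,68,68,68,68], "delta_pos": [[-1.4,0.05,0],[-2.8,0.1,0],[-4.2,0.15,0],[-5.6,0.2,0],[-7,0.25,0],[-8.39,0.29,0],[-8.39,0.29,0],[-8.39,0.29,0.6],[-8.39,0.29,1.5],[-8.39,0.29,2.4],[-8.39,0.29,3.0],[-8.39,0.29,3.2]], "rot": [[0,0,0],[0,0,0],[0,0,0],[0,0,0],[0,0,0],[0,0,0],[0,0,0],[0,0,0],[0,0,0],[0,0,0],[0,0,0],[0,0,0]]}}

```text
time_s: 34.12
tcp_pos: [507.9, -275.4, 84.8]
tool_rot: [179.6, 0.2, 90.1]
ft_force: [-23.0, 5.8, 77.5]
width: 68.3
finger_force: 32.8
```

Emit:
{"method": "carry_out", "body": {"fingers": [68,35,35,35,35,35,35,35,35], "delta_pos": [[0,0,0],[0,0,0],[0,0,0],[0,0,0],[0,0,0],[0,0,-0.2],[0,0,-0.8],[0,0,-1.4],[0,0,-1.6]], "rot": [[0,0,0],[0,0,0],[0,0,0],[0,0,0],[0,0,0],[0,0,0],[0,0,0],[0,0,0],[0,0,0]]}}

```text
time_s: 35.25
tcp_pos: [504.5, -274.6, 145.6]
tool_rot: [179.9, 0.0, 90.1]
ft_force: [-0.6, -0.4, -2.0]
width: 45.4
finger_force: 40.4
```

Contact force was high there (77 N), so I'm looking before going on.

Run:
```python
from h import *
s=env.sense();print(s['tcp_pos'],s['width'],s['finger_force'])
a,_=cap('scene');b,_=cap('wrist')
cv2.imwrite('pics/x6.png',np.vstack([cv2.resize(a[40:240,60:360],(600,400)),cv2.resize(b,(266,200),interpolation=3) if 0 else np.zeros((0,600,3),np.uint8)])[:,:,::-1])
cv2.imwrite('pics/w6.png',b[:,:,::-1])
```

```text
[ 504.47146273 -274.64605303  145.60310543] 45.400410146512506 40.36814510822296
```

View pics/x6.png

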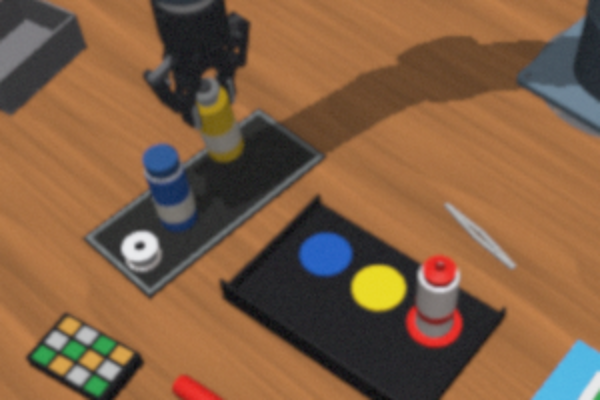

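View pics/w6.png

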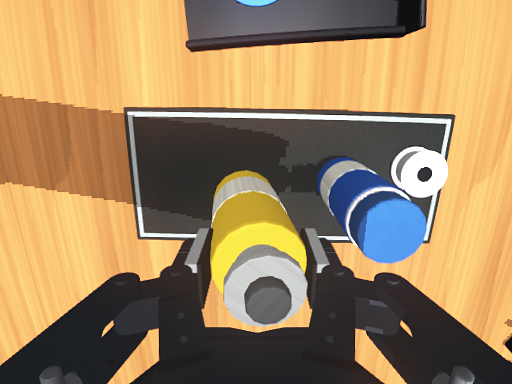

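Yellow (255,250 in the wrist view) is held and blue is still standing. A finger knuckle probably rested on blue's cap. I'll check yellow's tilt and height in the hand, and blue's pose.

Run:
```python
from h import *
for n in ['wrist','scene']:
    c=vision.calibration(n);a,d=cap(n);m=d>0;W=np.zeros(d.shape+(3,));W[m]=world(n,d,m,c)
    x,y,z=W[...,0],W[...,1],W[...,2]
    H,S,V=hsv(a);print(n)
    for nm,cx in [('yellow',504),('blue',582)]:
        q=((H>18)&(H<35)) if nm=='yellow' else ((H>100)&(H<130))
        r=m&(abs(x-cx)<40)&(abs(y+275)<40)&(z>15)
        g=r&q&(S>100)&(V>50)
        P=W[g];print(nm,len(P),'z',np.percentile(P[:,2],[1,99]).round(),'x',np.percentile(P[:,0],[1,99]).round(),'y',np.percentile(P[:,1],[1,99]).round())
        lo,hi=np.percentile(P[:,2],[3,97])
        for b in np.linspace(lo,hi,6)[:-1]:
            s=P[(P[:,2]>=b)&(P[:,2]<b+(hi-lo)/5)]
            if len(s)>25:
                R=23 if nm=='blue' else 22.5
                f=least_squares(lambda cc:np.hypot(*(s[:,:2]-cc).T)-R,s[:,:2].mean(0)+(0,0),loss='soft_l1');print('  z',(b+(hi-lo)/10).round(),f.x.round(1),len(s),np.abs(f.fun).mean().round(1))
    r=m&(abs(x-504)<25)&(abs(y+275)<25)
    g=r&(z>60)&(z<215); print('top z',np.percentile(z[g],[50,90,99]).round(), 'min z',z[r&(z>20)].min() if (r&(z>20)).any() else '')
```

```text
wrist
yellow 5421 z [ 68. 157.] x [480. 526.] y [-281. -251.]
  z 82.0 [ 497. -274.] 179 0.2
  z 115.0 [ 501.7 -274.3] 408 0.2
  z 131.0 [ 503.3 -274.3] 895 0.3
  z 148.0 [ 505.7 -277.3] 3613 2.9
blue 5946 z [ 19. 119.] x [561. 601.] y [-295. -254.]
  z 65.0 [ 583.7 -277.2] 345 0.4
  z 77.0 [ 583.6 -277.1] 396 0.3
  z 89.0 [ 583.4 -277.3] 537 0.2
  z 101.0 [ 584.5 -278. ] 459 0.7
  z 113.0 [ 577.3 -287.3] 3851 7.4
top z [173. 211. 215.] min z 63.52770679934435
scene
yellow 367 z [ 62. 156.] x [482. 527.] y [-277. -249.]
  z 75.0 [ 494.5 -273.8] 62 0.9
  z 110.0 [ 500.1 -274.2] 46 1.0
  z 128.0 [ 503.2 -273.8] 81 1.2
  z 146.0 [ 504.2 -275.1] 156 3.3
blue 443 z [ 16. 120.] x [567. 606.] y [-291. -253.]
  z 69.0 [ 582.6 -277. ] 109 0.7
  z 89.0 [ 582.8 -277.2] 81 0.7
  z 109.0 [ 572.8 -274.3] 204 6.7
top z [148. 201. 213.] min z 58.78679734945001
```

Yellow leans about 0.13 rad in the hand (foot towards −x) and sits about 8 mm lower; blue is upright. I'll turn the tool −7.4° about its x axis to make the bottle vertical, and carry it above its coaster.

Emit:
{"method": "carry_out", "body": {"fingers": [35,35,35,35,35,35,35,35,35,35,35,35], "delta_pos": [[0.3,0,0],[1.2,-0.03,0],[2.2,-0.05,0],[3.3,-0.08,0],[4.4,-0.1,0],[5.3,-0.13,0],[6.1,-0.15,0],[6.39,-0.15,0],[6.39,-0.15,0],[6.39,-0.15,0],[6.39,-0.15,0],[6.39,-0.15,0]], "rot": [[-0.2,0,0],[-0.4,0,0],[-0.6,0,0],[-0.8,0,0],[-1.0,0,0],[-1.15,0,0],[-1.23,0,0],[-1.23,0,0],[-1.23,0,0],[-1.23,0,0],[-1.23,0,0],[-1.23,0,0]]}}

```text
time_s: 36.95
tcp_pos: [497.9, -20.5, 144.2]
tool_rot: [172.6, 0.0, 89.9]
ft_force: [-0.2, -0.3, -1.9]
width: 45.3
finger_force: 40.3
```

```bash
cat > hold.py <<'E'
from h import *
import sys
nm=sys.argv[1];R={'yellow':22.5,'blue':23}[nm]
s=env.sense();t=s['tcp_pos'];print(t,s['tool_rot'],s['width'])
for n in ['wrist','scene']:
    c=vision.calibration(n);a,d=cap(n);m=d>0;W=np.zeros(d.shape+(3,));W[m]=world(n,d,m,c)
    x,y,z=W[...,0],W[...,1],W[...,2];H,S,V=hsv(a)
    # all bottle-side points incl. white label below the fingers
    r=m&(np.hypot(x-t[0],y-t[1])<36)&(z>18)&(z<t[2]-22)
    P=W[r];print(n,len(P),'min z',np.percentile(P[:,2],[.5,2]).round(1) if len(P) else '')
    if len(P)<100: continue
    def res(p):
        ax=np.c_[p[0]+p[2]*(P[:,2]-t[2]),p[1]+p[3]*(P[:,2]-t[2])]
        return np.hypot(*(P[:,:2]-ax).T)-R
    f=least_squares(res,[t[0],t[1],0,0],loss='soft_l1');print('axis at tcp z',f.x[:2].round(1),'tilt',f.x[2:].round(3),'res',np.abs(f.fun).mean().round(2))
    zb=np.percentile(P[:,2],1)-t[2];print('foot xy',(f.x[:2]+f.x[2:]*zb).round(1))
E
python3 hold.py yellow
```

```text
[497.93825428 -20.46635622 144.22641115] [1.72625964e+02 8.22349231e-03 8.99284569e+01] 45.30541925154883
wrist 1777 min z [64.6 66. ]
axis at tcp z [498.6 -19.8] tilt [-0.009 -0.009] res 0.22
foot xy [499.3 -19.1]
scene 314 min z [61.2 63.1]
axis at tcp z [499.4 -20.3] tilt [-0.001 -0.006] res 0.66
foot xy [499.5 -19.8]
```

Emit:
{"method": "carry_out", "body": {"fingers": [35,35,35,35,35,35,35], "delta_pos": [[0,-0.05,0.3],[0,-0.11,0.7],[0,-0.15,1.0],[0,-0.17,1.15],[0,-0.18,1.22],[0,-0.19,1.28],[0,-0.19,1.28]], "rot": [[0,0,0],[0,0,0],[0,0,0],[0,0,0],[0,0,0],[0,0,0],[0,0,0]]}}

```text
time_s: 37.92
tcp_pos: [497.1, -19.7, 92.6]
tool_rot: [172.6, 0.0, 90.0]
ft_force: [0.4, 0.1, -2.2]
width: 45.0
finger_force: 40.3
```

Emit:
{"method": "carry_out", "body": {"fingers": [35,35,60,70,70,70,70,70,70,70,70,70], "delta_pos": [[0,0,0.04],[0,0,0.05],[0,0,0.05],[0,0,0.05],[0,0,0.05],[0,0,0.05],[0,0,0.03],[0,0.01,0],[0,0.1,-0.75],[0,0.2,-1.55],[0,0.3,-2.35],[0,0.37,-2.85]], "rot": [[0,0,0],[0,0,0],[0,0,0],[0,0,0],[0,0,0],[0.4,0,0],[0.8,0,0],[1.23,0,0],[1.23,0,0],[1.23,0,0],[1.23,0,0],[1.23,0,0]]}}

```text
time_s: 39.42
tcp_pos: [497.5, -19.7, 209.0]
tool_rot: [179.9, 0.0, 90.0]
ft_force: [0.8, 0.3, 0.2]
width: 70.2
finger_force: 0.0
```

```bash
cat > chk.py <<'E'
from h import *
s=env.sense();print(s['tcp_pos'],s['tool_rot'],s['width'],s['time_s'])
for n in ['scene','top']:
    c=vision.calibration(n);a,d=cap(n,n+'_%d.png'%(s['time_s']*10));m=d>0;W=np.zeros(d.shape+(3,));W[m]=world(n,d,m,c)
    x,y,z=W[...,0],W[...,1],W[...,2]
    for nm,X,Y,R,h in [('red',492.2,60.5,22,98),('yellow',498.4,-19.1,22.5,92),('blue',504.5,-99,23,94),('blue_mat',583,-277,23,89)]:
        P=W[m&(np.hypot(x-X,y-Y)<34)&(z>22)&(z<h+5)]
        if len(P)<60: print(n,nm,'few',len(P));continue
        f=least_squares(lambda p:np.hypot(P[:,0]-p[0]-p[2]*(P[:,2]-9),P[:,1]-p[1]-p[3]*(P[:,2]-9))-R,[X,Y,0,0],loss='soft_l1')
        Z=W[m&(np.hypot(x-X,y-Y)<30)&(z<145)][:,2]
        print(n,nm,len(P),'foot',f.x[:2].round(1),'off',(f.x[:2]-(X,Y)).round(1),'tilt',f.x[2:].round(3),'res',np.abs(f.fun).mean().round(1),'top',np.percentile(Z,99).round())
E
python3 chk.py
```

```text
[497.47282227 -19.69650266 208.96615651] [1.79908032e+02 7.41985097e-03 8.99998486e+01] 70.18098811568586 39.425
scene red 391 foot [492.9  58.4] off [ 0.7 -2.1] tilt [-0.005 -0.007] res 0.6 top 124.0
scene yellow 369 foot [500.1 -19.1] off [ 1.7 -0. ] tilt [-0.009 -0.004] res 0.7 top 126.0
scene blue few 0
scene blue_mat 389 foot [ 583.  -276.3] off [-0.   0.7] tilt [-0.006 -0.01 ] res 0.8 top 119.0
top red 77 foot [492.5  59.9] off [ 0.3 -0.6] tilt [-0.001  0.011] res 0.3 top 128.0
top yellow few 0
top blue few 0
top blue_mat 163 foot [ 583.1 -275.9] off [0.1 1.1] tilt [ 0.002 -0.006] res 0.4 top 123.0
```

Red and yellow stand upright and are within about 2 mm of their coaster centres. Blue is the last one.

Emit:
{"method": "carry_out", "body": {"fingers": [70,70,70,70,70,70,70,70,70,70,70,70], "delta_pos": [[-1.1,0.36,0],[-2.3,0.77,0],[-3.5,1.17,0],[-4.7,1.57,0],[-5.9,1.97,0],[-6.42,2.14,0],[-6.42,2.14,0],[-6.42,2.14,0.5],[-6.42,2.14,1.3],[-6.42,2.14,2.1],[-6.42,2.14,2.8],[-6.42,2.14,3.15]], "rot": [[0,0,0],[0,0,0],[0,0,0],[0,0,0],[0,0,0],[0,0,0],[0,0,0],[0,0,0],[0,0,0],[0,0,0],[0,0,0],[0,0,0]]}}

```text
time_s: 41.02
tcp_pos: [581.0, -273.9, 78.7]
tool_rot: [-179.8, -0.1, 90.1]
ft_force: [0.6, -0.3, -0.7]
width: 70.1
finger_force: 0.0
```

Emit:
{"method": "carry_out", "body": {"fingers": [70,35,35,35,35,35,35,35,35,35], "delta_pos": [[0,0,0],[0,0,0],[0,0,0],[0,0,0],[0,0,0],[0,0,-0.2],[0,0,-0.8],[0,0,-1.4],[0,0,-1.6],[0,0,-1.6]], "rot": [[0,0,0],[0,0,0],[0,0,0],[0,0,0],[0,0,0],[0,0,0],[0,0,0],[0,0,0],[0,0,0],[0,0,0]]}}

```text
time_s: 42.28
tcp_pos: [582.6, -276.6, 145.6]
tool_rot: [180.0, 0.0, 90.0]
ft_force: [0.1, -0.6, -2.4]
width: 44.8
finger_force: 41.2
```

```bash
python3 hold.py blue
```

```text
[ 582.60656729 -276.57873609  145.64618024] [1.79979189e+02 1.84661492e-02 9.00014093e+01] 44.79225788822142
wrist 1639 min z [69.6 71. ]
axis at tcp z [ 582.7 -276.8] tilt [0.002 0.001] res 0.21
foot xy [ 582.5 -276.9]
scene 325 min z [66.5 69.3]
axis at tcp z [ 581.4 -276.7] tilt [-0.001  0.003] res 0.83
foot xy [ 581.5 -276.9]
```

Emit:
{"method": "carry_out", "body": {"fingers": [35,35,35,35,35,35,35,35,35,35,35,35], "delta_pos": [[0.3,-0.13,0],[1.0,-0.44,0],[1.9,-0.83,0],[2.8,-1.23,0],[3.6,-1.58,0],[4.2,-1.84,0],[4.44,-1.95,0],[4.44,-1.95,0.3],[4.44,-1.95,0.8],[4.44,-1.95,1.2],[4.44,-1.95,1.38],[4.44,-1.95,1.45]], "rot": [[0,0,0],[0,0,0],[0,0,0],[0,0,0],[0,0,0],[0,0,0],[0,0,0],[0,0,0],[0,0,0],[0,0,0],[0,0,0],[0,0,0]]}}

```text
time_s: 43.88
tcp_pos: [504.2, -99.3, 87.7]
tool_rot: [-179.9, 0.0, 90.0]
ft_force: [-9.5, 0.5, 29.7]
width: 45.3
finger_force: 43.9
```

Run:
```python
from h import *
s=env.sense();print(s['tcp_pos'],s['ft_force'])
```

```text
[504.18083339 -99.28106196  87.73953516] [-9.47473602  0.50121009 29.6993397 ]
```

Emit:
{"method": "carry_out", "body": {"fingers": [35,35,60,70,70,70,70,70,70,70,70,70], "delta_pos": [[0,0,-0.03],[0,0,-0.03],[0,0,-0.03],[0,0,-0.03],[0,0,-0.03],[0,0,-0.03],[0,0,-0.3],[0,0,-1.1],[0,0,-2.1],[0,0,-3.1],[0,0,-4],[0,0,-4]], "rot": [[0,0,0],[0,0,0],[0,0,0],[0,0,0],[0,0,0],[0,0,0],[0,0,0],[0,0,0],[0,0,0],[0,0,0],[0,0,0],[0,0,0]]}}

```text
time_s: 45.38
tcp_pos: [506.5, -99.0, 250.9]
tool_rot: [179.6, 0.1, 90.0]
ft_force: [0.0, 0.2, -0.3]
width: 70.0
finger_force: 0.0
```

Emit:
{"method": "carry_out", "body": {"fingers": [70,70,70,70,70,70,70,70,70,70], "delta_pos": [[-1.2,0,-0.5],[-2.5,0,-0.5],[-3.8,0,-0.5],[-5,0,-0.5],[-6,0,-0.5],[-7,0,-0.5],[-7,0,-0.5],[-7,0,-0.5],[-7,0,-0.5],[-7,0,-0.5]], "rot": [[0,0,0],[0,0,0],[0,0,0],[0,0,0],[0,0,0],[0,0,0],[0,0,0],[0,0,0],[0,0,0],[0,0,0]]}}

```text
time_s: 46.62
tcp_pos: [505.0, -377.8, 267.6]
tool_rot: [180.0, -0.0, 90.1]
ft_force: [0.4, -0.2, 0.7]
width: 69.8
finger_force: 0.0
```

```bash
python3 chk.py
python3 - <<'E'
from h import *
a,d=cap('top','t9.png')
for t,r in [('tin',24.5),('board_jig',0)]:
    q=finder.masks_of(t,'top')[0];P=world('top',d,q['pixels'])
    if r: P=P[P[:,2]>25];print(t,q['p'],circ(P[:,:2],r),np.median(P[:,2]))
    else: print(t,np.median(P,0))
E
```

```text
[ 504.95881837 -377.77102514  267.59291188] [ 1.79998456e+02 -1.38878441e-02  9.00987746e+01] 69.80066162863686 46.625
scene red 388 foot [493.   58.1] off [ 0.8 -2.4] tilt [-0.005  0.001] res 0.6 top 125.0
scene yellow 373 foot [499.9 -19.3] off [ 1.5 -0.2] tilt [-0.004 -0.002] res 0.7 top 127.0
scene blue 374 foot [505.5 -99.6] off [ 1.  -0.6] tilt [-0.015 -0.005] res 0.9 top 125.0
scene blue_mat few 0
top red 78 foot [492.3  60.4] off [ 0.1 -0.1] tilt [ 0.005 -0.001] res 0.2 top 127.0
top yellow 60 foot [498.9 -17. ] off [0.5 2.1] tilt [ 0.005 -0.002] res 0.2 top 129.0
top blue 81 foot [504.7 -97.8] off [0.2 1.2] tilt [ 0.004 -0.006] res 0.2 top 127.0
top blue_mat few 0
tin 0.8 (array([595.2, 300.1]), 0.5) 34.10731492186534
board_jig [451.3654323  291.69430138  18.66460536]
```

View pics/t9.png

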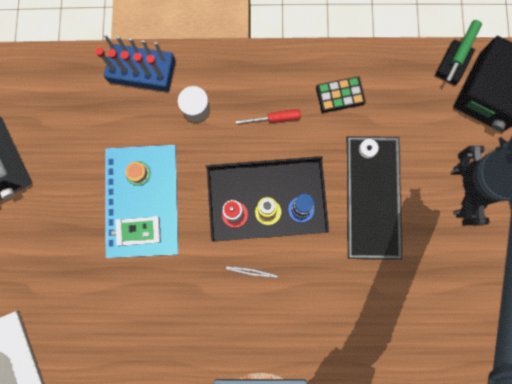

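The top view shows every bottle upright on its own coaster at (234,212), (267,209) and (302,208). The tin is on the spot at (137,173), the board is unmoved and the arm is clear.

```bash
python3 -c "
from h import *
print(workorder.hand_in())"
```

```text
the job is handed in; nothing more can be done
None
```

I handed the job in at about 47 s: the tin stands on the spot and each bottle upright on its own coaster, all within about 3 mm of centre, with the board unmoved; re-gripping yellow gave one 77 N contact (finger probably on blue's cap, possibly over the 40 N gripper-body limit), and no verdict came back.

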